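# Put the tasting pots back on their own boards

### The job

On the tasting table the three pots stand on one another's serving boards; put each in the middle of the board of its own outline (round jar on the round board, square tin on the square one, oblong lidded pot lengthwise along the oblong one), with the tin's sides squared up to its board, all upright and let go. Use the small steel tray as the place to park a pot on the way (let go of it there), never the bare table, and leave the tray empty at the end. Set the pots down gently without dropping or tipping them, and leave the cup, pepper mill and bowl where they stand.

Things in the scene. Friction and masses are not known exactly. Their poses are not given: they have to be found in the camera images.
- jar: Round jar of amber glass with a steel screw lid, 60 mm diameter (lid 57), 84 mm high, 0.2 to 0.45 kg, upright. Origin: centre of its underside; z up. Starts on the square board. Belongs on the round board.
- tin: Square metal tin with a lid, 56 x 56 mm (58 at the lid, its top 12 mm), 77 mm high, 0.15 to 0.31 kg, upright. Origin: centre of its underside; x and y are square to its sides, z up. Starts on the oblong board. Belongs on the square board.
- terrine: Oblong white ceramic pot with a flat lid: body 96 (its x) x 54 mm (its y), 40 mm high, then a lid 100 x 58 mm and 10 mm thick (top at 50 mm), with a knob of 16 mm diameter up to 64 mm. Fixed lid, 0.29 to 0.59 kg. Origin: centre of its underside; z up. Starts on the round board. Belongs on the oblong board.
- round_board: Round board of pale wood, 110 mm diameter, 14 mm thick, fixed to the table. Origin: centre of its underside, at table height.
- square_board: Square board of pale wood, 105 x 105 mm, 14 mm thick, fixed. Origin: centre of its underside, at table height; x and y square to its sides.
- oblong_board: Oblong board of pale wood, 140 (its x) x 90 mm (its y), 14 mm thick, fixed. Origin: centre of its underside, at table height.
- tray: Small steel tray, empty at the start, 140 (its x) x 116 mm (its y), fixed; its floor is 8 mm above the table, the 4 mm thick rim 14 mm. The free spot. Origin: centre of its underside, at table height.
- cup: Steel cup, 60 mm diameter, 65 mm high, loose on the table among the boards; to be left alone. Origin: centre of its underside.
- mill: Small turned pepper mill of dark wood, 52 mm diameter, 75 mm high, loose on the table; to be left alone. Origin: centre of its underside.
- bowl: Low white bowl, 72 mm diameter, 34 mm high, loose on the table; to be left alone. Origin: centre of its underside.
There are look-alikes about, which are no part of the job. Leave any blue look-alike of the terrine alone.

How it is judged:
On the way:
1. one pot stands on the tray, upright and let go (((horizontal distance between jar and tray below 0.05 m and z of jar in the frame of tray below 0.013 m and angle between jar's own z axis and vertical below 0.1 rad and contact force between the fingers and jar below 0.1 N and linear speed of jar below 0.02 m/s) or (horizontal distance between tin and tray below 0.05 m and z of tin in the frame of tray below 0.013 m and angle between tin's own z axis and vertical below 0.1 rad and contact force between the fingers and tin below 0.1 N and linear speed of tin below 0.02 m/s) or (horizontal distance between terrine and tray below 0.05 m and z of terrine in the frame of tray below 0.013 m and angle between terrine's own z axis and vertical below 0.1 rad and contact force between the fingers and terrine below 0.1 N and linear speed of terrine below 0.02 m/s))), for 0.2 s.
At the end, for the whole second after the job is handed in: Each pot stands upright and at rest on its own board (jar round, tin square, terrine oblong), its centre within 15 mm of the board's centre; the terrine's length within 15 degrees of the oblong board's, the tin's sides within 15 degrees of the square board's sides. The tray is thereby empty (horizontal distance between jar and round_board below 0.015 m and z of jar in the frame of round_board between 0.009 and 0.019 m and angle between each of jar, tin, terrine's own z axis and vertical below 0.1 rad and linear speed of each of jar, tin, terrine below 0.02 m/s and horizontal distance between tin and square_board below 0.015 m and z of tin in the frame of square_board between 0.009 and 0.019 m and horizontal distance between terrine and oblong_board below 0.015 m and z of terrine in the frame of oblong_board between 0.009 and 0.019 m and angle between the x axis of terrine and the x axis of oblong_board, either way round below 0.26 rad and (angle between the x axis of tin and the x axis of square_board, either way round below 0.26 rad or angle between the x axis of tin and the y axis of square_board, either way round below 0.26 rad)); the robot touches nothing.
It fails at once if a pot is tipped over (angle between any of jar, tin, terrine's own z axis and vertical above 0.6 rad).
It fails at once if a pot is put down on the bare table (height (world z) of any of jar, tin, terrine below 0.004 m).
It fails at once if a pot is dropped or thrown (faster than 0.6 m/s while not in the fingers) ((linear speed of jar above 0.6 m/s and contact force between the fingers and jar below 0.1 N) or (linear speed of tin above 0.6 m/s and contact force between the fingers and tin below 0.1 N) or (linear speed of terrine above 0.6 m/s and contact force between the fingers and terrine below 0.1 N)).
It fails at once if the cup, the pepper mill or the bowl is pushed more than 30 mm or tipped over (distance of any of cup, mill, bowl from where it was at the start of the episode above 0.03 m or angle between any of cup, mill, bowl's own z axis and vertical above 0.6 rad).
It also fails if it takes over 112 s, if anything falls off the work surface, if the arm or the gripper's body presses on something with over 40 N, if the wrist force passes 120 N, or if a joint passes its speed limit or range.

### The arm

A 6-joint arm with a two-finger parallel gripper is mounted at the origin on the work surface. World frame = base frame: x ahead of the robot, y to its left, z up, the work surface at z = 0. Lengths are in m, angles in rad, forces in N, time in s.
With the tool pointing down it reaches from about 0.35 to 0.775 m from the base axis. Payload 7.3 kg.
Tool frame: the origin (TCP) lies between the finger pads; the fingertips stand 17 mm ahead of it and the grasp point (between the pads) lies 2 mm behind it; z points along the fingers, y is the line along which they close (so a half turn about z gives the same grasp; the last joint's range is limited). The gripper opens to 92 mm and grips with 3 to 60 N. Pads are 19 mm wide; open, the fingers measure 130 mm over their backs; the gripper's body (75 mm by 190 mm) begins 47 mm behind the grasp point.
Start: joints at [-0.146, 0.342, 1.524, -0, 1.275, -0.146], TCP at [0.525, 0, 0.244] pointing down, gripper open.
Joint ranges: [-2.53, 2.53], [-0.77, 2.02], [0.04, 2.7], [-1, 4.14], [0.28, 2.66], [-3.11, 3.11]. Speed limits (rad/s): [2.57, 2.57, 3.14, 3.14, 3.14, 3.14].

### API

Orientations are given as [roll, pitch, yaw] about the fixed x, y, z axes, in that order (R = Rz(yaw) Ry(pitch) Rx(roll)).
In Python, from cell import robot, optics gives the robot as it stands.
- The arm moves only by the tool play_rows, never from a script. Its argument "rows" is a list of rows, each a list of 7 numbers: the shift along the tool's x, y, z in cm, then the turn, a rotation vector about the tool's x, y, z in rad, then the opening, from 0 (shut) to 1 (fully open). In form: [[tx, ty, tz, wx, wy, wz, grip], ...]. A call has 1 to 20 rows; each row is the pose to reach, as a shift and turn from the pose commanded when the call began, along the tool's axes at that moment; what a row does not reach only later rows make up. A row lasts 1/10 s, in which the tool goes at most 50 mm and 8.59 degrees, less where a joint would pass 70% of its speed; a pose out of reach is approached as far as the arm can. A call with a gripper value outside its range is refused whole. The fingers move at their own pace and stop on an object; "squeeze" is the grip in N (left out, the last holds). Time passes only in rows, so rows that repeat a pose let the fingers close. It gives the time, the measured TCP pose, the force, the opening and the grip force at its end, in the units of the state.
- robot.observe(): the state, without advancing time (a new reading comes with each control period).
- optics.read_camera(name): name is "scene" or "side" or "wrist"; returns (picture, depth): 400x640x3 uint8, red, green, blue; 400x640 float32, m along the optical axis (not along the pixel's ray), 0 where there is no reading.
- optics.camera_model(name): a dict with "fx", "fy", "cx", "cy" (pixels), "dist" ([k1, k2, p1, p2, k3] as OpenCV has them; the pictures are not rectified), "origin" and "rotation" of the camera in the world; the wrist camera has in their place "tool_from_camera" (4x4, takes a point from camera to tool coordinates, whose origin is the TCP and whose axes are the flange's). Camera axes: x right, y up, looking along -z (the intrinsics and any distortion apply to the point x, -y, -z); pixel columns grow to the right and rows downward; lengths in m; the calibration is good to about 2 mm. A picture is of the moment at which its call begins: read the wrist's pose just before it. camera_model takes no time and is no camera call.
- robot.hand_in(): hands the job in; it is judged then, once.
The state is a dict: "time": time; "qpos": joint angles; "qvel": joint speeds; "joint_efforts": joint torques, N m; "tool_pos": TCP position; "tool_rot": TCP orientation; "contact_force": force on the tool from outside, world axes, zero at the start; "torque": the same for the moment, N m; "opening": finger opening in m; "grip_force": force on a finger pad.
Only numpy, scipy, OpenCV 4.12 (cv2) and the standard library are available. Lean on these libraries where they do the work, as an engineer would, in place of code of your own. Each camera call takes 0.05 s, during which the arm holds its last target. There are 200 camera calls.

## Working session

There is one attempt and no reset: what is moved stays moved. The work goes in short steps, Python scripts to look and compute and a tool call to move; the robot and the scene stay as the last step left them, time stands still between calls to the robot, and variables do not carry over. Pictures are saved under pics/ and viewed, at most 14 in all, crops included, and the job is handed in when it is done.

Besides the shell and the picture viewer there is one more tool, called after "Call:" by a JSON object that holds its "name" and its "arguments". play_rows: Moves the arm, as the interface text tells. Its arguments: {"type":"object","properties":{"rows":{"type":"array"},"squeeze":{"type":"number"}},"required":["rows"]}

```bash
mkdir -p pics; ls; python3 - <<'E'
from cell import robot, optics
import cv2, numpy as np
s=robot.observe(); print(s)
for n in ("scene","side"):
    p,d=optics.read_camera(n); cv2.imwrite(f"pics/{n}0.png",p[:,:,::-1]); np.savez(f"{n}0.npz",p=p,d=d)
    print(n,optics.camera_model(n), (d>0).mean())
print(optics.camera_model("wrist"))
E
```

```text
pics
{'time': 0.0, 'qpos': array([-1.45968381e-01,  3.42730883e-01,  1.52500096e+00, -8.30021942e-06,
        1.27540278e+00, -1.45979099e-01]), 'qvel': array([-0.00048728, -0.00125777,  0.00069471, -0.00129981, -0.00058898,
       -0.00092941]), 'joint_efforts': array([ 7.61924657e-04, -4.31245601e+01, -2.44219762e+01,  7.17750052e-02,
        5.59406646e-02, -1.04314388e-04]), 'tool_pos': array([5.24624266e-01, 9.16799859e-05, 2.43046315e-01]), 'tool_rot': array([-3.14006593e+00, -2.16444562e-04,  1.57080930e+00]), 'contact_force': array([ 0.60341003, -1.122604  ,  0.47695499]), 'torque': array([-0.00218305,  0.01855652, -0.01388585]), 'grip_force': 0.0, 'opening': 0.0918062824009664}
scene {'fx': 386.912936895352, 'fy': 386.912936895352, 'cx': 322.91389275114875, 'cy': 200.8787605748836, 'dist': array([-0.04796549,  0.        ,  0.        ,  0.        ,  0.        ]), 'origin': array([ 1.21338846, -0.36265096,  0.60560108]), 'rotation': array([ 0.96462423, -0.01973531,  1.20112037])} 0.99600390625
side {'fx': 375.5752910884937, 'fy': 375.5752910884937, 'cx': 314.4949488253455, 'cy': 199.96110419386025, 'dist': array([0.00220886, 0.        , 0.        , 0.        , 0.        ]), 'origin': array([ 0.01224875, -0.63583752,  0.79694315]), 'rotation': array([ 0.78544567,  0.02155225, -0.74947054])} 0.996109375
{'fx': 325.6606077232148, 'fy': 325.6606077232148, 'cx': 318.24550028797535, 'cy': 201.69228442525895, 'dist': array([-0.03651265,  0.        ,  0.        ,  0.        ,  0.        ]), 'tool_from_camera': array([[ 1.12089684e-03,  9.61974065e-01,  2.73138502e-01,
         7.48928308e-02],
       [ 9.99999371e-01, -1.09109841e-03, -2.60994936e-04,
         1.07457594e-03],
       [ 4.69506236e-05,  2.73138622e-01, -9.61974683e-01,
        -1.41863001e-01],
       [ 0.00000000e+00,  0.00000000e+00,  0.00000000e+00,
         1.00000000e+00]])}
```

View pics/scene0.png

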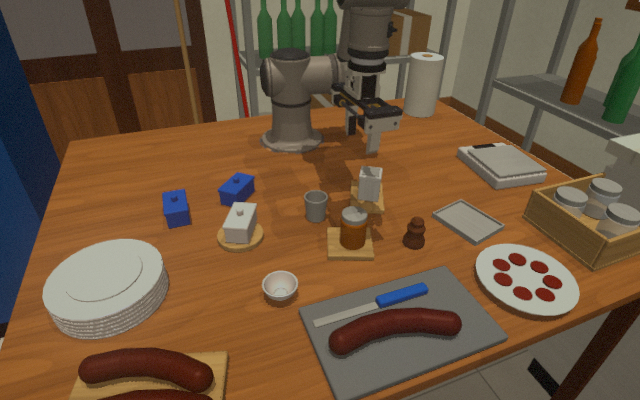

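View pics/side0.png

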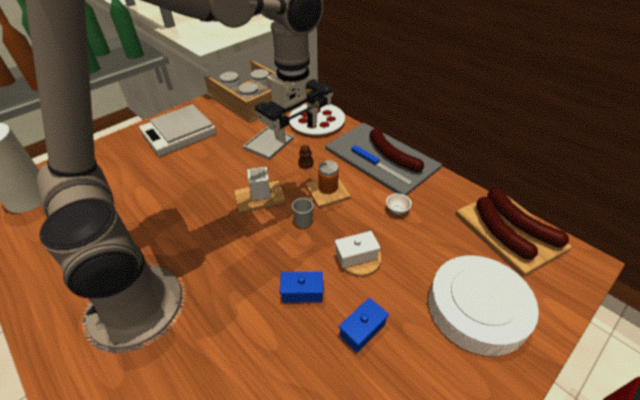

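The scene view shows the terrine at (240,224) on the round board, the jar at (354,228) on the square board and the tin at (371,184) on the oblong one. The tray is at (468,220), the cup at (316,206), the mill at (415,233) and the bowl at (280,289). The side view agrees. It also shows blue look-alikes near the terrine. Next I build the world cloud.

```bash
cat > h.py <<'E'
import numpy as np, cv2
from scipy.spatial.transform import Rotation as R
from cell import robot, optics
def pose(name, st=None):
    m=optics.camera_model(name)
    if name!="wrist": return m,R.from_euler('xyz',m["rotation"]).as_matrix(),np.array(m["origin"])
    T=np.eye(4);T[:3,:3]=R.from_euler('xyz',st["tool_rot"]).as_matrix();T[:3,3]=st["tool_pos"]
    T=T@m["tool_from_camera"];return m,T[:3,:3],T[:3,3]
def rays(m,uv):
    K=np.array([[m["fx"],0,m["cx"]],[0,m["fy"],m["cy"]],[0,0,1]])
    q=cv2.undistortPoints(np.asarray(uv,np.float64).reshape(-1,1,2),K,np.array(m["dist"])).reshape(-1,2)
    return np.c_[q[:,0],-q[:,1],-np.ones(len(q))]
def cloud(name,d,st=None):
    m,Rm,o=pose(name,st); v,u=np.mgrid[:400,:640]
    return ((rays(m,np.c_[u.ravel(),v.ravel()])*d.reshape(-1,1))@Rm.T+o).reshape(400,640,3)
def onplane(name,uv,z,st=None):
    m,Rm,o=pose(name,st); r=rays(m,uv)@Rm.T
    return o+r*((z-o[2])/r[:,2])[:,None]
def look(name,tag):
    st=robot.observe(); p,d=optics.read_camera(name)
    cv2.imwrite(f"pics/{tag}.png",p[:,:,::-1]); np.savez(f"{tag}.npz",p=p,d=d)
    return p,d,st
def topdown(P,p,x0=.25,x1=.85,y0=-.4,y1=.4,mm=1000,zmax=.16):
    # image: up = +x, left = +y
    H=np.zeros((int((x1-x0)*mm),int((y1-y0)*mm),3),np.uint8)
    q=P.reshape(-1,3);c=p.reshape(-1,3)
    k=(q[:,0]>x0)&(q[:,0]<x1-.001)&(q[:,1]>y0)&(q[:,1]<y1-.001)&(q[:,2]<zmax);q=q[k];c=c[k]
    o=np.argsort(q[:,2]);q=q[o];c=c[o]
    r=((x1-q[:,0])*mm).astype(int).clip(0,H.shape[0]-1);s=((y1-q[:,1])*mm).astype(int).clip(0,H.shape[1]-1)
    H[r,s]=c; return H
E
python3 - <<'E'
from h import *
im=[]
for n in ("scene","side"):
    z=np.load(f"{n}0.npz");P=cloud(n,z["d"]);p=z["p"]
    T=topdown(P,p,mm=500); T=cv2.dilate(T,np.ones((3,3)))
    for y in np.arange(-.4,.41,.1): cv2.line(T,(int((.4-y)*500),0),(int((.4-y)*500),300),(0,255,0) if abs(y)<.01 else (90,90,90),1)
    for x in np.arange(.3,.85,.1): cv2.line(T,(0,int((.85-x)*500)),(400,int((.85-x)*500)),(90,90,90),1)
    im.append(T)
cv2.imwrite("pics/top.png",np.hstack(im)[:,:,::-1])
pts={"scene":dict(terrine=(243,211),jar=(354,216),tin=(371,176),tray=(468,220),cup=(316,196),mill=(417,220),bowl=(280,285),sq=(335,250),rb=(230,242),ob=(375,206)),
"side":dict(terrine=(358,243),jar=(328,168),tin=(259,175),tray=(268,143),cup=(302,206),mill=(306,150),bowl=(399,205))}
for n in pts:
    z=np.load(f"{n}0.npz");P=cloud(n,z["d"])
    for k,(u,v) in pts[n].items(): print(n,k,P[v,u].round(3))
E
```

```text
scene terrine [ 0.478 -0.265  0.074]
scene jar [ 0.612 -0.046  0.099]
scene tin [0.462 0.073 0.092]
scene tray [0.621 0.279 0.01 ]
scene cup [ 0.442 -0.071  0.049]
scene mill [0.645 0.099 0.074]
scene bowl [ 0.673 -0.235  0.013]
scene sq [ 0.613 -0.088  0.013]
scene rb [ 0.509 -0.307  0.017]
scene ob [0.492 0.077 0.016]
side terrine [ 0.468 -0.278  0.074]
side jar [ 0.593 -0.047  0.099]
side tin [0.434 0.07  0.097]
side tray [0.612 0.273 0.01 ]
side cup [ 0.476 -0.062  0.038]
side mill [0.633 0.094 0.066]
side bowl [ 0.697 -0.235  0.012]
```

View pics/top.png

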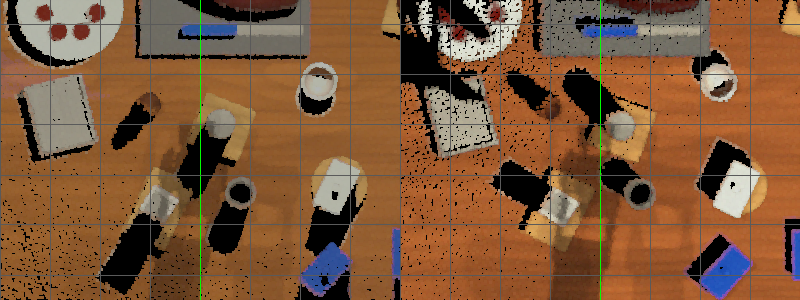

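The two clouds agree in the top-down picture, and the heights match: jar 0.099, tin about 0.092, knob about 0.078. Now I'll fit the shapes.

```bash
cat > fit.py <<'E'
from h import *
def merged(tags):
    A=[];C=[]
    for n,t,st in tags:
        z=np.load(t+".npz");P=cloud(n,z["d"],st)
        A.append(P.reshape(-1,3)[z["d"].ravel()>0]);C.append(z["p"].reshape(-1,3)[z["d"].ravel()>0])
    return np.vstack(A),np.vstack(C)
def pick(P,c,r,z0,z1,extra=None):
    k=(np.hypot(*(P[:,:2]-c).T)<r)&(P[:,2]>z0)&(P[:,2]<z1)
    if extra is not None:k&=extra
    return P[k]
def rect(q,cell=.001):
    # mask in 1mm cells, opened, largest contour, min-area rect
    o=q[:,:2].min(0)-.01; ij=((q[:,:2]-o)/cell).astype(int)
    M=np.zeros(ij.max(0)+12,np.uint8);M[ij[:,0],ij[:,1]]=1
    M=cv2.morphologyEx(M,cv2.MORPH_CLOSE,np.ones((5,5)));M=cv2.morphologyEx(M,cv2.MORPH_OPEN,np.ones((3,3)))
    nz=np.argwhere(M).astype(np.float32)
    (a,b),(w,h),an=cv2.minAreaRect(nz);
    if w<h: w,h,an=h,w,an+90
    (e,f),rr=cv2.minEnclosingCircle(nz)
    g=lambda a,b:(o+(np.array([a,b])+.5)*cell).round(4)
    return g(a,b),round(w+1,1),round(h+1,1),"yaw_long",round((an+90)%180-90,1),"| circ",g(e,f),round(2*rr+1,1),len(nz)
E
python3 - <<'E'
from fit import *
for tags in ([("scene","scene0",None)],[("side","side0",None)],[("scene","scene0",None),("side","side0",None)]):
    P,C=merged(tags); hsv=cv2.cvtColor(C.reshape(-1,1,3),cv2.COLOR_RGB2HSV).reshape(-1,3)
    print(tags[0][0],len(tags))
    for n,c,r,z0,z1 in [("jar",(.6,-.045),.05,.09,.105),("tin",(.445,.08),.05,.085,.098),("lid",(.475,-.27),.07,.058,.07),
        ("knob",(.475,-.27),.03,.074,.085),("round",(.475,-.28),.075,.009,.02),("square",(.6,-.045),.09,.009,.02),("oblong",(.44,.08),.1,.009,.02),("tray",(.615,.28),.1,.005,.02),
        ("cup",(.47,-.08),.05,.055,.07),("mill",(.64,.1),.05,.03,.08),("bowl",(.68,-.235),.06,.027,.04)]:
        q=pick(P,np.array(c),r,z0,z1)
        if len(q)>10: print(n,len(q),"zmed",np.median(q[:,2]).round(4),*rect(q))
E
```

```text
scene 1
jar 378 zmed 0.0989 [ 0.6021 -0.0427] 56.8 55.4 yaw_long 28.3 | circ [ 0.6018 -0.042 ] 58.3 2288
tin 282 zmed 0.0919 [0.4409 0.082 ] 58.1 57.4 yaw_long 60.1 | circ [0.4408 0.0813] 75.5 1622
lid 667 zmed 0.0649 [ 0.4758 -0.2718] 103.0 59.1 yaw_long -26.6 | circ [ 0.4752 -0.273 ] 112.2 4542
knob 28 zmed 0.0784 [ 0.4756 -0.2722] 13.0 13.0 yaw_long -90.0 | circ [ 0.4759 -0.2726] 15.5 127
round 528 zmed 0.0148 [ 0.4942 -0.2798] 109.0 85.2 yaw_long 86.0 | circ [ 0.4822 -0.2787] 110.6 3092
square 872 zmed 0.0149 [ 0.5967 -0.0458] 106.9 105.4 yaw_long -20.8 | circ [ 0.5966 -0.0461] 143.8 5470
oblong 528 zmed 0.0153 [0.435  0.0784] 135.4 90.3 yaw_long -25.3 | circ [0.4354 0.0816] 155.1 2875
tray 1699 zmed 0.0095 [0.6206 0.278 ] 143.0 120.9 yaw_long 13.4 | circ [0.6208 0.277 ] 181.4 10826
cup 203 zmed 0.0626 [ 0.4644 -0.0823] 59.5 56.6 yaw_long -17.1 | circ [ 0.4643 -0.0812] 61.4 364
mill 320 zmed 0.0538 [0.6447 0.0975] 43.4 28.0 yaw_long 39.8 | circ [0.6407 0.1024] 43.5 867
bowl 315 zmed 0.033 [ 0.6877 -0.2392] 71.0 67.0 yaw_long 0.0 | circ [ 0.6873 -0.2382] 72.9 721
side 1
jar 236 zm
[... 1451 characters left out ...]
19.4 206
round 930 zmed 0.0151 [ 0.4832 -0.2811] 112.8 103.1 yaw_long 56.3 | circ [ 0.4795 -0.2772] 115.3 4645
square 1457 zmed 0.0152 [ 0.5946 -0.045 ] 111.0 106.9 yaw_long -21.4 | circ [ 0.5941 -0.0453] 147.0 7375
oblong 1288 zmed 0.0156 [0.4307 0.0802] 144.8 93.8 yaw_long -25.2 | circ [0.431  0.0829] 163.3 7436
tray 2513 zmed 0.0098 [0.6194 0.278 ] 146.5 121.5 yaw_long 13.2 | circ [0.6192 0.2767] 184.2 13983
cup 377 zmed 0.0632 [ 0.4636 -0.0815] 61.0 60.0 yaw_long 0.0 | circ [ 0.4636 -0.0815] 64.0 875
mill 484 zmed 0.0548 [0.6388 0.1007] 45.0 38.2 yaw_long 17.7 | circ [0.639  0.1029] 47.2 1192
bowl 487 zmed 0.0332 [ 0.6862 -0.2377] 74.0 70.0 yaw_long 0.0 | circ [ 0.6861 -0.2378] 75.3 1373
```

Sizes and heights check out. The two cameras differ by about 4 mm in x, so I average them. I'm moving over the tin now and will refine there with the wrist camera.

Call:
{"name": "play_rows", "arguments": {"rows": [[2,-2.2,0,0,0,0.14,1],[4.1,-4.4,0,0,0,0.28,1],[6.2,-6.6,0,0,0,0.42,1],[8.2,-8.7,0,0,0,0.56,1],[8.2,-8.7,0,0,0,0.56,1],[8.2,-8.7,0,0,0,0.56,1],[8.2,-8.7,0,0,0,0.56,1]]}}

```text
time: 0.8
tool_pos: [0.4387, 0.0816, 0.2437]
tool_rot: [3.141, -0.0, 1.012]
contact_force: [1.0, -1.0, 0.4]
opening: 0.092
grip_force: 0.0
```

```bash
python3 - <<'E'
from fit import *
p,d,st=look("wrist","w1"); import pickle; pickle.dump(st,open("w1.pkl","wb"))
print(st["time"],st["tool_pos"].round(4),st["tool_rot"].round(4),st["qpos"].round(2))
P,C=merged([("wrist","w1",st)])
for n,c,r,z0,z1 in [("jar",(.6,-.045),.05,.09,.105),("tin",(.438,.082),.05,.085,.098),("square",(.594,-.045),.09,.009,.02),("oblong",(.432,.08),.1,.009,.02),("tray",(.615,.28),.1,.005,.02),("cup",(.47,-.08),.05,.055,.07),("mill",(.64,.1),.05,.03,.08)]:
    q=pick(P,np.array(c),r,z0,z1)
    if len(q)>10: print(n,len(q),"zmed",np.median(q[:,2]).round(4),*rect(q))
E
```

```text
0.8 [0.4387 0.0816 0.2437] [ 3.1411 -0.      1.0121] [ 0.01  0.2   1.73 -0.    1.22  0.57]
jar 2862 zmed 0.0984 [ 0.601  -0.0388] 58.0 57.0 yaw_long -90.0 | circ [ 0.6009 -0.0392] 60.2 2567
tin 3720 zmed 0.0916 [0.4395 0.0852] 59.6 59.3 yaw_long 58.0 | circ [0.4399 0.0854] 79.6 3323
square 4288 zmed 0.0145 [ 0.5953 -0.0419] 107.1 106.6 yaw_long 68.9 | circ [ 0.5951 -0.0415] 146.8 6013
oblong 5220 zmed 0.0147 [0.4323 0.0834] 141.5 92.1 yaw_long -25.4 | circ [0.4324 0.0833] 164.2 7065
tray 172 zmed 0.0139 [0.5701 0.2131] 15.0 12.0 yaw_long 0.0 | circ [0.5698 0.2142] 17.2 125
cup 296 zmed 0.063 [ 0.4503 -0.0782] 60.2 32.0 yaw_long 88.0 | circ [ 0.4633 -0.0786] 60.4 223
mill 1857 zmed 0.0663 [0.6366 0.1064] 43.0 37.0 yaw_long -90.0 | circ [0.639  0.1061] 44.5 1225
```

View pics/w1.png

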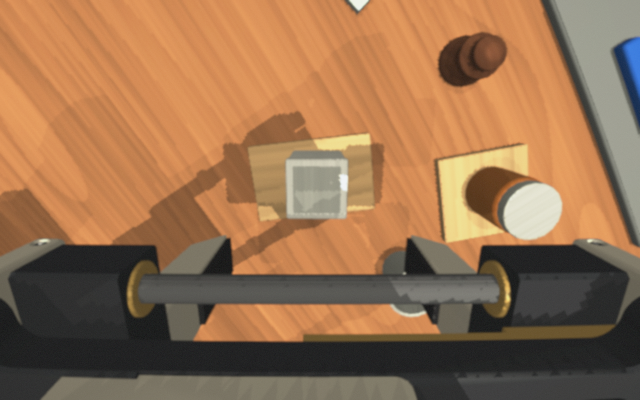

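The wrist view shows the tin at (317,185) square to the fingers, with the mill at (480,55), the jar at (530,208) and clear space beside the tin. The tin measures (0.4395, 0.085) at yaw 58°, so I descend and grip.

Call:
{"name": "play_rows", "arguments": {"rows": [[0.3,-0.1,4,0,0,0,1],[0.3,-0.1,8,0,0,0,1],[0.3,-0.1,11.5,0,0,0,1],[0.3,-0.1,14,0,0,0,1],[0.3,-0.1,15.5,0,0,0,1],[0.3,-0.1,16.5,0,0,0,1],[0.3,-0.1,16.5,0,0,0,1],[0.3,-0.1,16.5,0,0,0,0],[0.3,-0.1,16.5,0,0,0,0],[0.3,-0.1,16.5,0,0,0,0],[0.3,-0.1,16.5,0,0,0,0],[0.3,-0.1,16.5,0,0,0,0],[0.3,-0.1,16.5,0,0,0,0]], "squeeze": 20}}

```text
time: 2.15
tool_pos: [0.4389, 0.0851, 0.0791]
tool_rot: [3.141, -0.0, 1.011]
contact_force: [-0.7, 0.5, 4.3]
opening: 0.0571
grip_force: 20.0
```

Call:
{"name": "play_rows", "arguments": {"rows": [[0,0,-1,0,0,0,0],[0,0,-3,0,0,0,0],[0,0,-6,0,0,0,0],[0,0,-9,0,0,0,0],[0,0,-12,0,0,0,0],[2,0.4,-12,0,0,0,0],[5,1,-12,0,0,0,0],[8,1.6,-12,0,0,0,0],[11,2.1,-12,0,0,0,0],[14,2.7,-12,0,0,0,0],[17,3.2,-12,0,0,0,0],[20,3.8,-12,0,0,0,0],[23,4.4,-12,0,0,0,0],[25,4.7,-12,0,0,0,0],[25.9,4.9,-12,0,0,0,0],[25.9,4.9,-12,0,0,0,0],[25.9,4.9,-12,0,0,0,0]]}}

```text
time: 3.85
tool_pos: [0.6173, 0.2782, 0.1985]
tool_rot: [-3.141, 0.001, 1.011]
contact_force: [0.3, 0.5, -1.3]
opening: 0.0574
grip_force: 20.0
```

```bash
python3 - <<'E'
from fit import *
st=robot.observe(); print(st["tool_pos"].round(4),st["tool_rot"].round(4),st["opening"],st["qpos"].round(2))
p,d,st=look("scene","s2");look("side","d2")
for n,t in (("scene","s2"),("side","d2")):
    P,C=merged([(n,t,None)])
    q=pick(P,np.array((.618,.278)),.055,.03,.3); print(n,"min z by hist",np.histogram(q[:,2],np.arange(.0,.31,.02))[0])
    for nm,c,r,z0,z1 in [("oblong",(.432,.08),.1,.009,.02),("tray",(.618,.278),.1,.005,.02),("mill",(.64,.1),.05,.03,.08)]:
        q=pick(P,np.array(c),r,z0,z1); print(nm,len(q),*rect(q))
E
```

```text
[0.6173 0.2782 0.1985] [-3.1409e+00  1.1000e-03  1.0110e+00] 0.05742758665400206 [ 0.31  0.66  1.11 -0.    1.37  0.87]
scene min z by hist [  0   0   0   0   0   0  64 229 236 208 278  44  52 143 343]
oblong 918 [0.4332 0.0795] 141.0 89.8 yaw_long -25.2 | circ [0.4345 0.0798] 157.9 5564
tray 1694 [0.6206 0.2777] 143.3 120.3 yaw_long 13.2 | circ [0.621  0.2776] 180.3 10990
mill 324 [0.6452 0.0993] 43.5 29.8 yaw_long 51.6 | circ [0.6407 0.1028] 43.6 897
side min z by hist [  0   0   0   0   0   0  13  93  98 133 292  73  26 184 246]
oblong 1026 [0.4295 0.0806] 139.7 92.6 yaw_long -25.1 | circ [0.4296 0.0803] 161.1 7200
tray 928 [0.6168 0.2791] 143.9 121.3 yaw_long 14.7 | circ [0.6186 0.2772] 179.1 2225
mill 171 [0.6322 0.0967] 36.8 26.5 yaw_long -19.3 | circ [0.6327 0.099 ] 39.9 640
```

Call:
{"name": "play_rows", "arguments": {"rows": [[0,0,3,0,0,0,0],[0,0,6,0,0,0,0],[0,0,9,0,0,0,0],[0,0,11,0,0,0,0],[0,0,12,0,0,0,0],[0,0,12.3,0,0,0,0],[0,0,12.5,0,0,0,0],[0,0,12.6,0,0,0,0],[0,0,12.6,0,0,0,0],[0,0,12.6,0,0,0,0]]}}

```text
time: 4.95
tool_pos: [0.6182, 0.2786, 0.0736]
tool_rot: [3.141, -0.001, 1.011]
contact_force: [-1.3, -0.9, -1.9]
opening: 0.0576
grip_force: 20.0
```

Call:
{"name": "play_rows", "arguments": {"rows": [[0,0,0.1,0,0,0,0],[0,0,0.1,0,0,0,0],[0,0,0.1,0,0,0,0]]}}

```text
time: 5.25
tool_pos: [0.6183, 0.2787, 0.0731]
tool_rot: [3.14, -0.001, 1.011]
contact_force: [-1.9, -0.3, 5.0]
opening: 0.0574
grip_force: 20.0
```

Call:
{"name": "play_rows", "arguments": {"rows": [[0,0,0,0,0,0,1],[0,0,0,0,0,0,1],[0,0,0,0,0,0,1],[0,0,0,0,0,0,1],[0,0,0,0,0,0,1],[0,0,0,0,0,0,1],[0,0,-3,0,0,0,1],[0,0,-6,0,0,0,1],[0,0,-10,0,0,0,1],[0,0,-13,0,0,0,1],[0,0,-13,0,0,0,1]]}}

```text
time: 6.35
tool_pos: [0.62, 0.2792, 0.2076]
tool_rot: [3.135, -0.008, 1.011]
contact_force: [-0.7, 0.5, 0.7]
opening: 0.0916
grip_force: 0.0
```

Call:
{"name": "play_rows", "arguments": {"rows": [[-2,0.6,-1,0,0,0.06,1],[-5,1.5,-3,0,0,0.16,1],[-9,2.8,-3,0,0,0.28,1],[-13,4,-3,0,0,0.4,1],[-17,5.2,-3,0,0,0.52,1],[-21,6.5,-3,0,0,0.64,1],[-25,7.7,-3,0,0,0.76,1],[-29,8.9,-3,0,0,0.88,1],[-33,10.2,-3,0,0,1.0,1],[-37,11.4,-3,0,0,1.12,1],[-41,12.6,-3,0,0,1.22,1],[-45,13.9,-3,0,0,1.32,1],[-49,15.1,-3,0,0,1.4,1],[-52,16,-3,0,0,1.457,1],[-54.3,16.7,-3,0,0,1.457,1],[-54.3,16.7,-3,0,0,1.457,1],[-54.3,16.7,-3,0,0,1.457,1],[-54.3,16.7,-3,0,0,1.457,1]]}}

```text
time: 8.15
tool_pos: [0.4711, -0.2691, 0.2314]
tool_rot: [-3.141, 0.001, -0.445]
contact_force: [-0.5, 0.4, 0.3]
opening: 0.0921
grip_force: 0.0
```

```bash
python3 - <<'E'
from fit import *
p,d,st=look("wrist","w3"); look("scene","s3"); look("side","d3")
print(st["time"],st["tool_pos"].round(4),st["tool_rot"].round(4),st["qpos"].round(2))
for tag in ([("wrist","w3",st)],[("scene","s3",None)],[("side","d3",None)]):
    P,C=merged(tag); print(tag[0][0])
    for n,c,r,z0,z1 in [("lid",(.475,-.27),.07,.058,.07),("knob",(.475,-.27),.03,.074,.085),("round",(.478,-.278),.075,.009,.02),("tin",(.618,.278),.05,.079,.092)]:
        q=pick(P,np.array(c),r,z0,z1)
        if len(q)>10: print(n,len(q),"zmed",np.median(q[:,2]).round(4),*rect(q))
cv2.imwrite("pics/m3.png",np.hstack([cv2.resize(cv2.imread(f"pics/{t}3.png"),(400,250)) for t in "ws"]))
E
```

```text
8.15 [ 0.4711 -0.2691  0.2314] [-3.141e+00  7.000e-04 -4.453e-01] [-0.66  0.38  1.5   0.    1.26  1.36]
wrist
lid 5686 zmed 0.0648 [ 0.4746 -0.272 ] 101.3 59.7 yaw_long -25.7 | circ [ 0.4748 -0.2717] 113.4 5532
knob 221 zmed 0.0784 [ 0.4745 -0.272 ] 16.0 15.0 yaw_long 0.0 | circ [ 0.4741 -0.2718] 17.3 196
round 2763 zmed 0.0148 [ 0.4867 -0.2818] 110.6 96.2 yaw_long 60.9 | circ [ 0.4808 -0.278 ] 111.5 3364
scene
lid 666 zmed 0.0649 [ 0.4761 -0.2717] 103.0 59.1 yaw_long -26.6 | circ [ 0.476  -0.2709] 113.6 4618
knob 29 zmed 0.0779 [ 0.476  -0.2728] 13.0 12.0 yaw_long 0.0 | circ [ 0.4757 -0.272 ] 15.2 87
round 527 zmed 0.0148 [ 0.494  -0.2807] 109.0 85.6 yaw_long 81.2 | circ [ 0.4818 -0.2783] 111.1 3105
tin 341 zmed 0.0862 [0.621  0.2749] 57.4 55.6 yaw_long 58.0 | circ [0.6197 0.2751] 75.0 2168
side
lid 764 zmed 0.0655 [ 0.4715 -0.2722] 100.9 60.6 yaw_long -25.9 | circ [ 0.4716 -0.2727] 110.2 4949
knob 31 zmed 0.0791 [ 0.4708 -0.2721] 15.0 11.0 yaw_long -90.0 | circ [ 0.4713 -0.2721] 16.7 128
round 400 zmed 0.0155 [ 0.4689 -0.311 ] 103.7 41.9 yaw_long -15.6 | circ [ 0.4736 -0.2942] 103.8 2350
tin 191 zmed 0.0868 [0.613 0.274] 55.7 51.1 yaw_long -32.9 | circ [0.6104 0.2716] 66.0 634
```

View pics/m3.png

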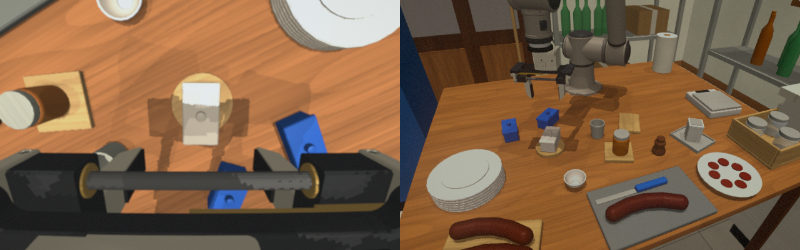

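The wrist view (left) shows the terrine under the gripper at (200,113 in the half-size picture), with the blue ones clear of the fingers. The scene view (right) shows the tin standing on the tray at (690,130). I descend on the terrine.

Call:
{"name": "play_rows", "arguments": {"rows": [[0.4,0.1,4,0,0,0,1],[0.4,0.1,8,0,0,0,1],[0.4,0.1,12,0,0,0,1],[0.4,0.1,15,0,0,0,1],[0.4,0.1,16.5,0,0,0,1],[0.4,0.1,17.3,0,0,0,1],[0.4,0.1,17.3,0,0,0,1],[0.4,0.1,17.3,0,0,0,0],[0.4,0.1,17.3,0,0,0,0],[0.4,0.1,17.3,0,0,0,0],[0.4,0.1,17.3,0,0,0,0],[0.4,0.1,17.3,0,0,0,0],[0.4,0.1,17.3,0,0,0,0]], "squeeze": 30}}

```text
time: 9.6
tool_pos: [0.4742, -0.2731, 0.0592]
tool_rot: [3.141, -0.001, -0.446]
contact_force: [-1.3, 0.1, 4.1]
opening: 0.0576
grip_force: 30.0
```

Call:
{"name": "play_rows", "arguments": {"rows": [[0,0,-0.5,0,0,0,0],[0,0,-2,0,0,0,0],[0,0,-4.5,0,0,0,0],[0,0,-7.5,0,0,0,0],[0,0,-10.5,0,0,0,0],[0,0,-12.5,0,0,0,0],[0,0,-13,0,0,0,0],[0,0,-13,0,0,0,0]]}}

```text
time: 10.4
tool_pos: [0.474, -0.2728, 0.1887]
tool_rot: [-3.142, -0.0, -0.446]
contact_force: [0.3, -0.5, -4.3]
opening: 0.0576
grip_force: 30.0
```

Call:
{"name": "play_rows", "arguments": {"rows": [[-0.5,-0.8,0,0,0,0,0],[-1.7,-2.6,0,0,0,0,0],[-3.4,-5.3,0,0,0,0,0],[-5.1,-8,0,0,0,0,0],[-6.9,-10.8,0,0,0,0,0],[-8.6,-13.5,0,0,0,0,0],[-10.3,-16.2,0,0,0,0,0],[-12,-18.9,0,0,0,0,0],[-13.7,-21.6,0,0,0,0,0],[-15.4,-24.3,0,0,0,0,0],[-17.1,-27,0,0,0,0,0],[-18.4,-29,0,0,0,0,0],[-19,-30,0,0,0,0,0],[-19,-30,0,0,0,0,0],[-19,-30,0,0,0,0,0],[-19,-30,0,0,0,0,0]]}}

```text
time: 12.0
tool_pos: [0.4322, 0.0789, 0.1884]
tool_rot: [3.141, 0.0, -0.447]
contact_force: [-0.7, -0.3, -3.7]
opening: 0.0576
grip_force: 30.0
```

```bash
python3 - <<'E'
from fit import *
st=robot.observe();print(st["tool_pos"].round(4),st["tool_rot"].round(4),st["qpos"].round(2))
look("scene","s4"); look("side","d4")
for tag in ([("scene","s4",None)],[("side","d4",None)]):
    P,C=merged(tag); print(tag[0][0])
    for n,c,r,z0,z1 in [("round",(.478,-.278),.075,.009,.02),("oblong",(.432,.08),.1,.009,.02),("held",(.432,.08),.08,.14,.18),("tin",(.618,.276),.05,.079,.092)]:
        q=pick(P,np.array(c),r,z0,z1)
        if len(q)>10: print(n,len(q),"z",np.percentile(q[:,2],[2,50,98]).round(4),*rect(q))
cv2.imwrite("pics/m4.png",np.hstack([cv2.imread("pics/s4.png")[100:300,250:500],cv2.imread("pics/d4.png")[100:300,150:400]]))
E
```

```text
[0.4322 0.0789 0.1884] [ 3.1411e+00  3.0000e-04 -4.4720e-01] [ 0.01  0.25  1.83 -0.    1.07  2.02]
scene
round 1136 z [0.0108 0.0149 0.0172] [ 0.4816 -0.2773] 109.2 108.3 yaw_long -26.6 | circ [ 0.4814 -0.278 ] 112.3 8356
oblong 910 z [0.0122 0.0152 0.0174] [0.4332 0.0795] 141.3 90.1 yaw_long -25.2 | circ [0.434 0.081] 158.9 6035
held 289 z [0.147  0.1648 0.1795] [0.4627 0.0515] 69.3 31.0 yaw_long 31.3 | circ [0.4556 0.0632] 69.3 279
tin 345 z [0.08   0.086  0.0885] [0.6204 0.2751] 57.8 57.7 yaw_long 56.7 | circ [0.6197 0.2751] 76.2 1985
side
round 1226 z [0.011  0.0157 0.0187] [ 0.4789 -0.2787] 110.0 109.0 yaw_long 0.0 | circ [ 0.4782 -0.2786] 112.5 8975
oblong 1027 z [0.0111 0.016  0.0191] [0.4296 0.0809] 140.3 92.6 yaw_long -25.0 | circ [0.4293 0.0788] 157.8 7312
held 318 z [0.1463 0.1625 0.179 ] [0.4177 0.0566] 94.9 9.0 yaw_long -26.6 | circ [0.4182 0.0576] 94.9 450
tin 148 z [0.0793 0.0873 0.0905] [0.6174 0.2675] 48.1 44.1 yaw_long 55.7 | circ [0.6188 0.2654] 51.8 561
```

View pics/m4.png

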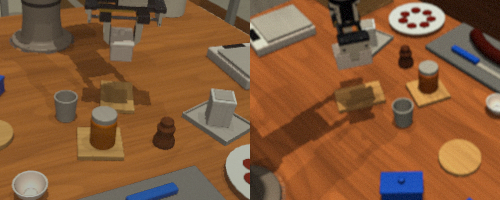

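The crop shows the terrine held level above the empty oblong board, with the tin upright on the tray. I lower it slowly.

Call:
{"name": "play_rows", "arguments": {"rows": [[0,0,3,0,0,0,0],[0,0,6.5,0,0,0,0],[0,0,9.5,0,0,0,0],[0,0,11.5,0,0,0,0],[0,0,12.4,0,0,0,0],[0,0,12.7,0,0,0,0],[0,0,12.9,0,0,0,0],[0,0,13,0,0,0,0],[0,0,13,0,0,0,0],[0,0,13,0,0,0,0]]}}

```text
time: 13.1
tool_pos: [0.4326, 0.0797, 0.0593]
tool_rot: [-3.141, -0.001, -0.446]
contact_force: [-0.1, -0.2, -4.1]
opening: 0.0576
grip_force: 30.0
```

Call:
{"name": "play_rows", "arguments": {"rows": [[0,0,0.05,0,0,0,0],[0,0,0.1,0,0,0,0],[0,0,0.1,0,0,0,0],[0,0,0.1,0,0,0,0]]}}

```text
time: 13.5
tool_pos: [0.4326, 0.0798, 0.0591]
tool_rot: [-3.141, -0.002, -0.446]
contact_force: [-4.4, 0.5, 10.6]
opening: 0.0575
grip_force: 30.0
```

Call:
{"name": "play_rows", "arguments": {"rows": [[0,0,0,0,0,0,1],[0,0,0,0,0,0,1],[0,0,0,0,0,0,1],[0,0,0,0,0,0,1],[0,0,0,0,0,0,1],[0,0,0,0,0,0,1],[0,0,-3,0,0,0,1],[0,0,-7,0,0,0,1],[0,0,-11,0,0,0,1],[0,0,-15,0,0,0,1],[4,0.7,-15,0,0,0,1],[8,1.5,-15,0,0,0,1],[12,2.2,-15,0,0,0,1],[16,3,-15,0,0,0,1],[20.3,3.8,-15,0,0,0,1],[20.3,3.8,-15,0,0,0,1],[20.3,3.8,-15,0,0,0,1],[20.3,3.8,-15,0,0,0,1]]}}

```text
time: 15.3
tool_pos: [0.598, -0.0415, 0.2075]
tool_rot: [3.141, 0.001, -0.446]
contact_force: [-0.3, 1.0, -0.0]
opening: 0.092
grip_force: 0.0
```

```bash
python3 - <<'E'
from fit import *
p,d,st=look("wrist","w5"); look("scene","s5"); look("side","d5")
print(st["time"],st["tool_pos"].round(4),st["tool_rot"].round(4))
for tag in ([("wrist","w5",st)],[("scene","s5",None)],[("side","d5",None)]):
    P,C=merged(tag); print(tag[0][0])
    for n,c,r,z0,z1 in [("jar",(.6,-.045),.05,.09,.105),("lid",(.432,.08),.07,.058,.07)]:
        q=pick(P,np.array(c),r,z0,z1)
        if len(q)>10: print(n,len(q),"zmed",np.median(q[:,2]).round(4),*rect(q))
E
```

```text
15.3 [ 0.598  -0.0415  0.2075] [ 3.1415e+00  1.3000e-03 -4.4580e-01]
wrist
jar 3785 zmed 0.0988 [ 0.602  -0.0401] 57.0 56.0 yaw_long 0.0 | circ [ 0.6017 -0.04  ] 58.3 2520
lid 436 zmed 0.0638 [0.4769 0.0635] 52.0 8.7 yaw_long 64.3 | circ [0.477  0.0635] 52.1 333
scene
jar 378 zmed 0.0988 [ 0.6021 -0.0422] 56.0 55.0 yaw_long 0.0 | circ [ 0.6013 -0.0406] 61.1 2250
lid 427 zmed 0.0651 [0.4335 0.0781] 102.7 55.6 yaw_long -25.3 | circ [0.4349 0.0779] 109.4 2268
side
jar 237 zmed 0.0996 [ 0.597 -0.042] 54.9 52.5 yaw_long -79.4 | circ [ 0.5977 -0.0415] 57.1 1448
lid 480 zmed 0.0658 [0.4301 0.0799] 100.5 61.0 yaw_long -25.6 | circ [0.4293 0.0777] 109.8 3517
```

Call:
{"name": "play_rows", "arguments": {"rows": [[0.2,-0.1,4,0,0,0,1],[0.2,-0.1,8,0,0,0,1],[0.2,-0.1,11,0,0,0,1],[0.2,-0.1,13,0,0,0,1],[0.2,-0.1,14,0,0,0,1],[0.2,-0.1,14.2,0,0,0,1],[0.2,-0.1,14.2,0,0,0,1],[0.2,-0.1,14.2,0,0,0,0],[0.2,-0.1,14.2,0,0,0,0],[0.2,-0.1,14.2,0,0,0,0],[0.2,-0.1,14.2,0,0,0,0],[0.2,-0.1,14.2,0,0,0,0],[0.2,-0.1,14.2,0,0,0,0]], "squeeze": 30}}

```text
time: 16.75
tool_pos: [0.6013, -0.0421, 0.0661]
tool_rot: [-3.141, -0.001, -0.446]
contact_force: [-1.0, -0.2, 2.5]
opening: 0.0594
grip_force: 30.0
```

Call:
{"name": "play_rows", "arguments": {"rows": [[0,0,-0.5,0,0,0,0],[0,0,-2,0,0,0,0],[0,0,-4.5,0,0,0,0],[0,0,-7.5,0,0,0,0],[0,0,-10.5,0,0,0,0],[0,0,-12.5,0,0,0,0],[0,0,-13,0,0,0,0],[0,0,-13,0,0,0,0]]}}

```text
time: 17.55
tool_pos: [0.601, -0.0421, 0.1958]
tool_rot: [-3.142, -0.0, -0.446]
contact_force: [-0.1, 0.1, -4.3]
opening: 0.0592
grip_force: 30.0
```

Call:
{"name": "play_rows", "arguments": {"rows": [[0,1,0,0,0,0,0],[-0.1,3,0,0,0,0,0],[-0.2,6,0,0,0,0,0],[-0.2,9,0,0,0,0,0],[-0.3,12,0,0,0,0,0],[-0.4,15,0,0,0,0,0],[-0.5,18,0,0,0,0,0],[-0.6,21,0,0,0,0,0],[-0.6,24,0,0,0,0,0],[-0.7,26,0,0,0,0,0],[-0.7,26.5,0,0,0,0,0],[-0.7,26.5,0,0,0,0,0],[-0.7,26.5,4,0,0,0,0],[-0.7,26.5,8,0,0,0,0],[-0.7,26.5,11,0,0,0,0],[-0.7,26.5,12.3,0,0,0,0],[-0.7,26.5,12.7,0,0,0,0],[-0.7,26.5,12.9,0,0,0,0],[-0.7,26.5,12.9,0,0,0,0],[-0.7,26.5,12.9,0,0,0,0]]}}

```text
time: 19.55
tool_pos: [0.4812, -0.2786, 0.0681]
tool_rot: [3.141, -0.003, -0.446]
contact_force: [0.8, -0.1, -3.5]
opening: 0.0592
grip_force: 30.0
```

Call:
{"name": "play_rows", "arguments": {"rows": [[0,0,0.1,0,0,0,0],[0,0,0.2,0,0,0,0],[0,0,0.2,0,0,0,0],[0,0,0.2,0,0,0,0]]}}

```text
time: 19.95
tool_pos: [0.4809, -0.2786, 0.0661]
tool_rot: [3.141, -0.002, -0.446]
contact_force: [-1.0, 0.7, 5.4]
opening: 0.0593
grip_force: 30.0
```

Call:
{"name": "play_rows", "arguments": {"rows": [[0,0,0,0,0,0,1],[0,0,0,0,0,0,1],[0,0,0,0,0,0,1],[0,0,0,0,0,0,1],[0,0,0,0,0,0,1],[0,0,0,0,0,0,1],[0,0,-3,0,0,0,1],[0,0,-7,0,0,0,1],[0,0,-11,0,0,0,1],[0,0,-15,0,0,0,1],[0,0,-15,0,0,0,1]]}}

```text
time: 21.05
tool_pos: [0.4827, -0.2798, 0.2207]
tool_rot: [3.139, -0.011, -0.446]
contact_force: [0.7, -0.4, 0.7]
opening: 0.0919
grip_force: 0.0
```

Call:
{"name": "play_rows", "arguments": {"rows": [[-0.4,-2,-1,0,0,-0.1,1],[-1.2,-6,-1,0,0,-0.2,1],[-2.1,-10,-1,0,0,-0.31,1],[-2.9,-14,-1,0,0,-0.42,1],[-3.7,-18,-1,0,0,-0.53,1],[-4.6,-22,-1,0,0,-0.64,1],[-5.4,-26,-1,0,0,-0.75,1],[-6.2,-30,-1,0,0,-0.86,1],[-7.1,-34,-1,0,0,-0.97,1],[-7.9,-38,-1,0,0,-1.08,1],[-8.7,-42,-1,0,0,-1.19,1],[-9.6,-46,-1,0,0,-1.29,1],[-10.4,-50,-1,0,0,-1.38,1],[-11.2,-54,-1,0,0,-1.45,1],[-11.6,-56,-1,0,0,-1.457,1],[-11.6,-56,-1,0,0,-1.457,1],[-11.6,-56,-1,0,0,-1.457,1],[-11.6,-56,-1,0,0,-1.457,1]]}}

```text
time: 22.85
tool_pos: [0.6174, 0.2759, 0.2244]
tool_rot: [-3.141, 0.001, 1.01]
contact_force: [0.1, -0.7, -0.0]
opening: 0.0918
grip_force: 0.0
```

```bash
python3 - <<'E'
from fit import *
p,d,st=look("wrist","w6"); look("scene","s6"); look("side","d6")
print(st["time"],st["tool_pos"].round(4),st["tool_rot"].round(4))
for tag in ([("wrist","w6",st)],[("scene","s6",None)],[("side","d6",None)]):
    P,C=merged(tag); print(tag[0][0])
    for n,c,r,z0,z1 in [("jar",(.48,-.278),.05,.09,.105),("tin",(.618,.276),.05,.079,.092),("square",(.594,-.045),.09,.009,.02),("tray",(.618,.278),.1,.005,.02),("mill",(.64,.1),.05,.03,.08),("cup",(.47,-.08),.05,.055,.07),("lid",(.432,.08),.07,.058,.07)]:
        q=pick(P,np.array(c),r,z0,z1)
        if len(q)>10: print(n,len(q),"zmed",np.median(q[:,2]).round(4),*rect(q))
E
```

```text
22.85 [0.6174 0.2759 0.2244] [-3.1414e+00  9.0000e-04  1.0096e+00]
wrist
tin 3960 zmed 0.0856 [0.619  0.2793] 59.6 58.3 yaw_long -31.8 | circ [0.619  0.2792] 78.6 3266
tray 8865 zmed 0.009 [0.6207 0.2801] 142.1 118.2 yaw_long 13.7 | circ [0.6211 0.2805] 181.7 10479
mill 446 zmed 0.0706 [0.6318 0.1053] 29.0 27.0 yaw_long -90.0 | circ [0.6336 0.1047] 33.5 580
scene
jar 360 zmed 0.0988 [ 0.4816 -0.2784] 57.0 53.0 yaw_long 0.0 | circ [ 0.4822 -0.2769] 58.9 2132
tin 343 zmed 0.0862 [0.6192 0.2761] 59.9 57.3 yaw_long -32.5 | circ [0.6187 0.2767] 77.9 2322
square 1389 zmed 0.0151 [ 0.5959 -0.0451] 108.2 105.6 yaw_long -21.3 | circ [ 0.5969 -0.046 ] 142.9 9966
tray 1216 zmed 0.0096 [0.6211 0.2786] 142.5 121.7 yaw_long 13.2 | circ [0.621  0.2773] 179.4 6419
mill 324 zmed 0.0543 [0.6447 0.0977] 43.3 29.7 yaw_long 39.8 | circ [0.6405 0.1029] 43.5 841
cup 202 zmed 0.0627 [ 0.4643 -0.0832] 60.6 55.7 yaw_long -25.6 | circ [ 0.465  -0.0822] 61.8 385
lid 415 zmed 0.0651 [0.4338 0.0784] 100.7 56.9 yaw_long -25.2 | circ [0.4337 0.0786] 110.2 2236
side
jar 385 zmed 0.0994 [ 0.4781 -0.2785] 56.0 54.0 yaw_long 0.0 | circ [ 0.478  -0.2775] 59.1 2358
tin 191 zmed 0.087 [0.613  0.2759] 61.4 49.7 yaw_long 68.6 | circ [0.6182 0.2717] 65.4 569
square 879 zmed 0.0158 [ 0.5918 -0.0443] 106.4 104.8 yaw_long 68.9 | circ [ 0.5932 -0.0435] 144.7 5921
tray 668 zmed 0.0109 [0.6169 0.2786] 142.5 119.4 yaw_long 13.7 | circ [0.6172 0.2755] 179.5 1580
mill 169 zmed 0.055 [0.6318 0.0977] 39.3 27.7 yaw_long -31.3 | circ [0.6329 0.0996] 40.0 631
cup 179 zmed 0.0636 [ 0.4637 -0.0815] 62.6 50.2 yaw_long 48.5 | circ [ 0.4618 -0.0799] 62.6 363
lid 482 zmed 0.0658 [0.4293 0.0795] 99.3 59.8 yaw_long -25.0 | circ [0.4292 0.0777] 109.3 3096
```

View pics/s6.png

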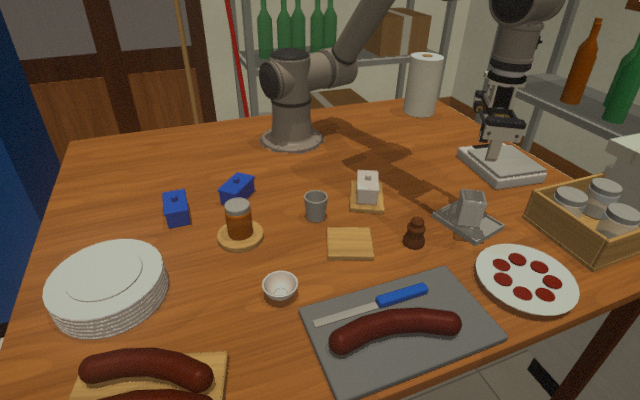

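The scene view shows the jar on the round board (240,222), the terrine on the oblong board (368,190), the square board empty (350,244) and the tin on the tray (470,208). Now I fetch the tin.

Call:
{"name": "play_rows", "arguments": {"rows": [[0,0,4,0,0,0,1],[0,0,8,0,0,0,1],[0,0,11,0,0,0,1],[0,0,13.5,0,0,0,1],[0,0,14.7,0,0,0,1],[0,0,15,0,0,0,1],[0,0,15,0,0,0,1],[0,0,15,0,0,0,0],[0,0,15,0,0,0,0],[0,0,15,0,0,0,0],[0,0,15,0,0,0,0],[0,0,15,0,0,0,0],[0,0,15,0,0,0,0]], "squeeze": 20}}

```text
time: 24.3
tool_pos: [0.6176, 0.2772, 0.075]
tool_rot: [3.141, -0.0, 1.011]
contact_force: [-0.5, -0.3, 2.8]
opening: 0.0572
grip_force: 20.0
```

Call:
{"name": "play_rows", "arguments": {"rows": [[0,0,-0.5,0,0,0,0],[0,0,-2,0,0,0,0],[0,0,-4.5,0,0,0,0],[0,0,-7.5,0,0,0,0],[0,0,-10.5,0,0,0,0],[0,0,-12.5,0,0,0,0],[0,0,-13,0,0,0,0],[0,0,-13,0,0,0,0]]}}

```text
time: 25.1
tool_pos: [0.6177, 0.2772, 0.2059]
tool_rot: [3.14, -0.001, 1.011]
contact_force: [0.7, 0.3, -2.9]
opening: 0.0575
grip_force: 20.0
```

Call:
{"name": "play_rows", "arguments": {"rows": [[-1,0.5,0,0,0,-0.02,0],[-3,1.6,0,0,0,-0.04,0],[-6,3.2,0,0,0,-0.06,0],[-9,4.8,0,0,0,-0.08,0],[-12,6.4,0,0,0,-0.1,0],[-15,8,0,0,0,-0.12,0],[-18,9.5,0,0,0,-0.14,0],[-21,11.1,0,0,0,-0.16,0],[-24,12.7,0,0,0,-0.18,0],[-27,14.3,0,0,0,-0.19,0],[-28.2,14.9,0,0,0,-0.19,0],[-28.5,15.1,0,0,0,-0.19,0],[-28.5,15.1,0,0,0,-0.19,0],[-28.5,15.1,4,0,0,-0.19,0],[-28.5,15.1,8,0,0,-0.19,0],[-28.5,15.1,11,0,0,-0.19,0],[-28.5,15.1,12,0,0,-0.19,0],[-28.5,15.1,12.2,0,0,-0.19,0],[-28.5,15.1,12.2,0,0,-0.19,0]]}}

```text
time: 27.0
tool_pos: [0.595, -0.0439, 0.0837]
tool_rot: [3.14, -0.0, 1.202]
contact_force: [-0.1, 1.1, -1.7]
opening: 0.0574
grip_force: 20.0
```

Call:
{"name": "play_rows", "arguments": {"rows": [[0,0,0.1,0,0,0,0],[0,0,0.2,0,0,0,0],[0,0,0.2,0,0,0,0],[0,0,0.2,0,0,0,0]]}}

```text
time: 27.4
tool_pos: [0.5942, -0.0447, 0.0812]
tool_rot: [3.141, -0.0, 1.201]
contact_force: [-0.9, -0.3, -2.0]
opening: 0.0574
grip_force: 20.0
```

Call:
{"name": "play_rows", "arguments": {"rows": [[0,0,0.05,0,0,0,0],[0,0,0.1,0,0,0,0],[0,0,0.1,0,0,0,0],[0,0,0.1,0,0,0,0]]}}

```text
time: 27.8
tool_pos: [0.5942, -0.0446, 0.0806]
tool_rot: [3.141, -0.0, 1.201]
contact_force: [-0.5, 1.1, 4.9]
opening: 0.0573
grip_force: 20.0
```

The force has reversed, so the tin is on the board. I release, lift and check.

Call:
{"name": "play_rows", "arguments": {"rows": [[0,0,0,0,0,0,1],[0,0,0,0,0,0,1],[0,0,0,0,0,0,1],[0,0,0,0,0,0,1],[0,0,0,0,0,0,1],[0,0,0,0,0,0,1],[0,0,-3,0,0,0,1],[0,0,-7,0,0,0,1],[0,0,-11,0,0,0,1],[0,0,-15,0,0,0,1],[0,0,-18,0,0,0,1],[0,0,-18,0,0,0,1],[0,0,-18,0,0,0,1]]}}

```text
time: 29.1
tool_pos: [0.594, -0.0446, 0.26]
tool_rot: [3.141, -0.0, 1.201]
contact_force: [-0.9, -0.0, 0.6]
opening: 0.0921
grip_force: 0.0
```

```bash
python3 - <<'E'
from fit import *
print(robot.observe()["time"]);look("scene","s7"); look("side","d7")
for tag in ([("scene","s7",None)],[("side","d7",None)]):
    P,C=merged(tag); print(tag[0][0])
    for n,c,r,z0,z1 in [("jar",(.48,-.278),.05,.09,.105),("tin",(.594,-.045),.05,.085,.098),("square",(.594,-.045),.09,.009,.02),("cup",(.47,-.08),.05,.055,.07),("mill",(.64,.1),.05,.03,.08),("bowl",(.68,-.235),.06,.027,.04),("lid",(.432,.08),.07,.058,.07)]:
        q=pick(P,np.array(c),r,z0,z1)
        if len(q)>10: print(n,len(q),"zmed",np.median(q[:,2]).round(4),*rect(q))
E
```

```text
29.1
scene
jar 361 zmed 0.0989 [ 0.4811 -0.2769] 57.0 54.0 yaw_long 0.0 | circ [ 0.4816 -0.2774] 59.9 2133
tin 452 zmed 0.0921 [ 0.5949 -0.0462] 61.0 58.6 yaw_long -20.6 | circ [ 0.5951 -0.0453] 78.5 2861
square 870 zmed 0.0149 [ 0.5963 -0.046 ] 106.2 105.3 yaw_long -20.8 | circ [ 0.596  -0.0452] 144.7 5380
cup 208 zmed 0.0624 [ 0.4646 -0.0836] 59.3 54.5 yaw_long -10.1 | circ [ 0.4659 -0.0799] 64.3 421
mill 325 zmed 0.0539 [0.6448 0.0985] 42.7 31.9 yaw_long 40.6 | circ [0.6416 0.1024] 43.0 887
bowl 308 zmed 0.0331 [ 0.6873 -0.2385] 71.4 67.6 yaw_long -8.7 | circ [ 0.6869 -0.238 ] 72.9 713
lid 419 zmed 0.065 [0.4338 0.0786] 100.0 56.5 yaw_long -25.6 | circ [0.4349 0.078 ] 107.3 2252
side
jar 384 zmed 0.0995 [ 0.4783 -0.2786] 56.0 55.0 yaw_long 0.0 | circ [ 0.4775 -0.2776] 58.1 2326
tin 295 zmed 0.0926 [ 0.5915 -0.0446] 59.7 56.5 yaw_long 68.9 | circ [ 0.5915 -0.0442] 78.0 1879
square 494 zmed 0.0159 [ 0.5921 -0.0454] 106.4 104.4 yaw_long -21.4 | circ [ 0.5922 -0.0452] 143.3 3327
cup 176 zmed 0.0638 [ 0.4646 -0.081 ] 60.5 54.5 yaw_long 62.7 | circ [ 0.4614 -0.0799] 62.3 390
mill 166 zmed 0.055 [0.631  0.0983] 39.2 25.7 yaw_long -45.0 | circ [0.6341 0.1016] 39.9 611
bowl 172 zmed 0.0337 [ 0.6842 -0.2347] 68.9 64.2 yaw_long -3.4 | circ [ 0.6848 -0.2352] 75.1 525
lid 481 zmed 0.0658 [0.4293 0.0788] 99.3 58.5 yaw_long -24.8 | circ [0.4292 0.0784] 110.5 3127
```

View pics/s7.png

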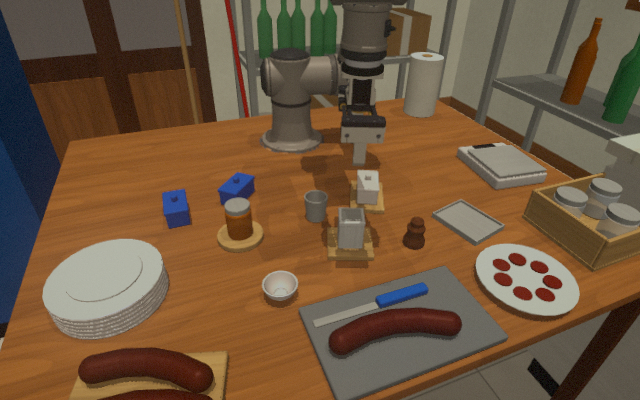

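All three pots are centred and aligned on their own boards: jar (240,222), tin (350,230), terrine (368,190). The tray is empty at (468,220), the arm is clear, and the cup, mill and bowl haven't moved.

```bash
python3 -c "
from cell import robot
print(robot.hand_in())"
```

```text
the job is handed in; nothing more can be done
None
```

The job is handed in at about 29 s of the 112 s limit: jar, tin and terrine each stand within about 2 mm of the middle of their own board by the last camera check, the tin and terrine squared up to within about 1°, the tray empty, and the cup, mill and bowl not moved; the hand-in returned no verdict.

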